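# Lock the slicing disc with its knurled collar and hold it home

### The arm

A 6-joint arm with a two-finger parallel gripper is mounted at the origin on a cart in front of the work surface, level with it; the furniture and walls round the work are solid. World frame = base frame: x ahead of the robot, y to its left, z up, the work surface at z = 0. Lengths are in m, angles in rad, forces in N, time in s.
With the tool pointing down it reaches from about 0.25 to 0.775 m from the base axis. Payload 4 kg.
Tool frame: the origin (TCP) lies on the centre line of the jaws, within the pads' length; the fingertips stand 25 mm ahead of it and the grasp point (between the pads) lies 6 mm ahead of it; z points along the fingers, y is the line along which they close (so a half turn about z gives the same grasp; the last joint's range is limited). The gripper opens to 94 mm and grips with 3 to 60 N. Pads are 16 mm wide; open, the fingers measure 119 mm over their backs; the gripper's body (75 mm by 177 mm) begins 78 mm behind the grasp point.
Start: joints at [-1.407, 0.087, 1.371, -0, 1.684, -0.103], TCP at [0.145, -0.531, 0.231] pointing down, gripper open.
Joint ranges: [-3.1, 3.1], [-0.76, 2.03], [0.27, 2.55], [-1.08, 4.22], [0.17, 2.65], [-2.57, 2.57]. Speed limits (rad/s): [2.79, 2.79, 3.14, 3.14, 3.14, 3.14].

### API

Orientations are given as [roll, pitch, yaw] about the fixed x, y, z axes, in that order (R = Rz(yaw) Ry(pitch) Rx(roll)).
In Python, from bench import sensors, optics, ticket gives the robot as it stands.
- The arm moves only by the tool send_rows, never from a script. Its argument "rows" is a list of rows, each a list of 6 numbers: the shift along the world's x, y, z in mm, then the turn, a rotation vector about the world's x, y, z in rad. In form: [[x, y, z, wx, wy, wz], ...]. A call has 1 to 8 rows; each row shifts and turns the commanded pose from where the row before left it; what a row does not reach is not made up. A row lasts 1/12 s, in which the tool goes at most 41.7 mm and 7.16 degrees, less where a joint would pass 70% of its speed; a pose out of reach is approached as far as the arm can. A call is refused whole if a number of a shift passes 41.7 or a number of a turn 0.125, either way. A call with a gripper value outside its range is refused whole. "grip" is the finger opening in mm, from 0 to 94, set as the call begins (left out, the last holds). The fingers move at their own pace and stop on an object; the grip force is fixed at half the most. Time passes only in rows, so rows that do not move let the fingers close. It gives the time, the measured TCP pose, the force, the opening and the grip force at its end, in the units of the state.
- sensors.get_obs(): the state, without advancing time (a new reading comes with each control period).
- optics.snapshot(name): name is "side" or "top" or "wrist"; returns the picture (400x640x3 uint8, red, green, blue); there is no depth.
- optics.camera_model(name): a dict with "vertical_fov" (degrees; the focal length in pixels is half the picture's height over the tangent of half this angle, whatever the lens; pixels are square), "cx", "cy" (the principal point, pixels), "k1" (the pictures are not rectified: a ray, as slopes to the right and down, at radius r is drawn at 1 + k1 r^2 times it, then the intrinsics apply), "R" (3x3) and "t" (3): a world point X has camera coordinates R X + t. Camera axes: x right, y down, z forward; pixel columns grow to the right and rows downward; lengths in m; the calibration is good to about 2 mm. A picture is of the moment at which its call begins: read the wrist's pose just before it. camera_model takes no time and is no camera call; for the wrist camera it gives the pose at the moment of the call.
- ticket.close_job(): hands the job in; it is judged then, once.
The state is a dict: "time": time; "joint_positions": joint angles; "qvel": joint speeds; "joint_torque": joint torques, N m; "tool_pos": TCP position; "ee_rot": TCP orientation; "wrist_force": force on the tool from outside, world axes, zero at the start; "wrist_torque": the same for the moment, N m; "width": finger opening in m; "finger_force": force on a finger pad.
Only numpy, scipy, OpenCV 4.12 (cv2) and the standard library are available. Lean on these libraries where they do the work, as an engineer would, in place of code of your own. Each camera call takes 0.05 s, during which the arm holds its last target. There are 200 camera calls.

### The job

Fit the knurled collar over the upright spindle of the vegetable slicer and turn it until the keyways hidden inside drop over the spindle's cross pin. Then press it down against the sprung slicing disc until it is fully home, and finish still holding it pressed home, because it springs back up if let go. Leave the other things on the bench where they are.

Things in the scene. Friction and masses are not known exactly. Their poses are not given: they have to be found in the camera images.
- slicer: Vegetable slicer's drive base, fixed, left or right on the bench: low white housing 140x140 mm, top at 28 mm (heights are above the bench). On it a bright slicing disc 108 mm across, and an upright steel spindle through the disc's centre. Origin: on the spindle's axis at bench height; z up.
- spindle_end (a point): Middle of the spindle's tapered end, at 70 mm. Spindle 18 mm diameter. A 6 mm round-ended cross pin juts 7 mm out of it in four level directions, 90 degrees apart (32 mm tip to tip), pin axis at 52 mm. The pin's heading is different at every start and NOT told by these axes or the slicer's axes.
- disc (a joint): How far the slicing disc is pressed down, m: 0 = up, its top at 46 mm; 0.008 = collar fully home. A spring pushes back: about 2 N to start, 10 N at 0.008; travel 0.010.
- collar: Loose knurled aluminium collar: round closed-top cap, 52 mm across, 50 mm tall, 0.17 to 0.35 kg, upright on the bench, any heading. Origin: centre of its underside; z up. Underneath: blind bore 32 mm deep with about 1.5 mm play round the spindle, and four keyways along its +-x and +-y, 10 mm wide, as deep as the bore, hidden from outside. Grip it anywhere round its side.
- collar_top (a point): Centre of the collar's flat top, 50 mm above its underside. On the spindle the collar fits the pin every quarter turn, within about 0.12 rad. Off the keyways its underside rests on the pin at 55 mm; in them it drops to the disc at 46 mm; fully home its underside is at 38 mm, where the spindle's end meets the bottom of the bore.
- label_roll: Bystander, loose: white paper label roll, 69 mm across, 40 mm tall; origin at the centre of its underside.
- sauce_cup: Bystander, loose: small cream sauce cup, 60 mm across, 32 mm tall; origin at the centre of its underside.
- timer: Bystander, loose: white kitchen timer, 68x68x22 mm; origin at the centre of its underside.
- scraper: Bystander, loose: bench scraper lying flat, 104x125x18 mm; origin at the centre of its underside.
Not all that is in view belongs to the job. What is shaped like the collar but orange or purple is not meant.

How it is judged:
At the end, for the whole second after the job is handed in: The collar is on the spindle (axis within 3 mm, tilt under 0.08 rad), keyed over the pin and pressed home: its underside below 40 mm (home is 38 mm), the disc pressed down more than 6 mm with more than 5 N, the collar still, and the fingers still touching it with more than 2 N (z of collar in the frame of slicer below 0.04 m and horizontal distance between collar and slicer below 0.003 m and angle between collar's own z axis and vertical below 0.08 rad and contact force between collar and slicer above 5 N and contact force between the fingers and collar above 2 N and value of joint disc above 0.006 m and linear speed of collar below 0.01 m/s); the arm keeps its last pose, push and grip.
It fails at once if The label roll is moved by more than 30 mm (distance of label_roll from where it was at the start of the episode above 0.03 m).
It fails at once if The sauce cup is moved by more than 30 mm (distance of sauce_cup from where it was at the start of the episode above 0.03 m).
It fails at once if The timer is moved by more than 30 mm (distance of timer from where it was at the start of the episode above 0.03 m).
It fails at once if The scraper is moved by more than 30 mm (distance of scraper from where it was at the start of the episode above 0.03 m).
It also fails if it takes over 48 s, if anything falls off the work surface, if the arm or the gripper's body presses on something with over 40 N, if the wrist force passes 120 N, or if a joint passes its speed limit or range.

## Working session

There is one attempt and no reset: what is moved stays moved. The work goes in short steps, Python scripts to look and compute and a tool call to move; the robot and the scene stay as the last step left them, time stands still between calls to the robot, and variables do not carry over. Pictures are saved under pics/ and viewed, at most 10 in all, crops included, and the job is handed in when it is done.

Besides the shell and the picture viewer there is one more tool, called after "Call:" as name(argument=value, ...), one argument or row to a line, values as JSON. send_rows: Moves the arm, as the interface text tells. Its arguments: {"type":"object","properties":{"rows":{"type":"array"},"grip":{"type":"number"}},"required":["rows"]}

```bash
mkdir -p pics; cat > h.py <<'E'
import numpy as np, cv2, json
from bench import sensors, optics, ticket
def snap(n,f):
    m=optics.camera_model(n); im=optics.snapshot(n); cv2.imwrite(f'pics/{f}.png',im[:,:,::-1])
    json.dump({k:np.asarray(v).tolist() for k,v in m.items()},open(f'pics/{f}.json','w')); return im,m
def load(f): return json.load(open(f'pics/{f}.json'))
def K(m):
    f=200/np.tan(np.radians(m['vertical_fov'])/2); return np.array([[f,0,m['cx']],[0,f,m['cy']],[0,0,1]])
def ray(m,u,v):
    p=cv2.undistortPoints(np.array([[[u,v]]],float),K(m),np.array([m['k1'],0,0,0.]))[0,0]
    R=np.array(m['R']);t=np.array(m['t']); d=R.T@np.array([p[0],p[1],1]); return -R.T@t,d/np.linalg.norm(d)
def atz(m,u,v,z):
    o,d=ray(m,u,v); return o+d*(z-o[2])/d[2]
def tri(*obs):
    A=np.zeros((3,3));b=np.zeros(3);L=[]
    for m,u,v in obs:
        o,d=ray(m,u,v);P=np.eye(3)-np.outer(d,d);A+=P;b+=P@o;L.append((o,d))
    X=np.linalg.solve(A,b); return X,[np.linalg.norm(np.cross(X-o,d)) for o,d in L]
def proj(m,X):
    R=np.array(m['R']); return cv2.projectPoints(np.array([X],float),cv2.Rodrigues(R)[0],np.array(m['t'],float),K(m),np.array([m['k1'],0,0,0.]))[0][0,0]
E
python3 - <<'E'
from h import *
a=[snap(n,n+'0')[0] for n in('top','side')]
for n in('top','side'): print(n,np.array2string(-np.array(load(n+'0')['R']).T@np.array(load(n+'0')['t']),precision=3),load(n+'0')['vertical_fov'],load(n+'0')['k1'])
print(sensors.get_obs())
E
```

```text
top [ 0.421 -0.032  1.778] 42.3591824840108 -0.10913511924011762
side [ 0.584 -0.932  0.813] 54.24900051972856 0.004029861714813788
{'time': 0.1, 'joint_positions': array([-1.40711462e+00,  8.78458051e-02,  1.37205416e+00,  2.33962713e-06,
        1.68357503e+00, -1.03109592e-01]), 'qvel': array([-0.00180522, -0.00041257, -0.00241503, -0.00016969,  0.00087891,
        0.00235705]), 'joint_torque': array([ 2.10994134e-03, -3.41252124e+01, -3.03301048e+01,  7.19696190e-02,
        3.03722033e-02, -9.21030369e-05]), 'tool_pos': array([ 0.14492238, -0.53012362,  0.22946529]), 'ee_rot': array([-3.13972055e+00, -1.96055953e-04,  2.66791373e-01]), 'wrist_force': array([-0.48372105,  0.62210105,  0.55780798]), 'wrist_torque': array([-0.02000589,  0.02207221, -0.01150122]), 'finger_force': 0.0, 'width': 0.0938253888473532}
```

View pics/top0.png

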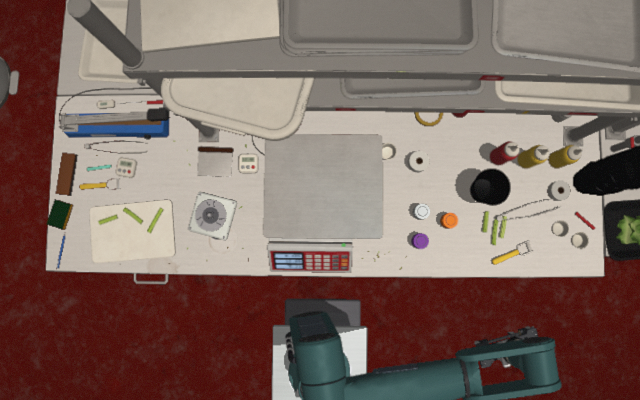

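View pics/side0.png

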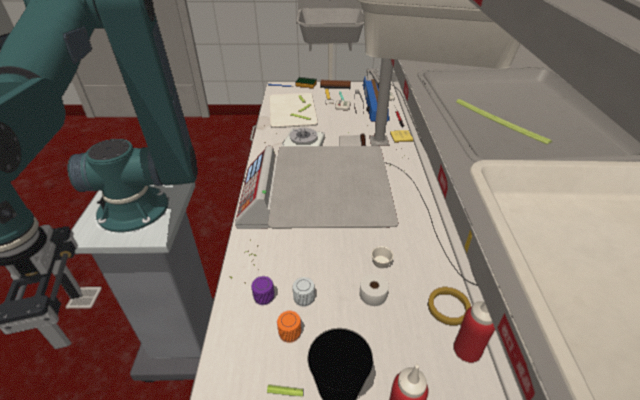

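The top view shows the silver collar at about (422,212), between an orange (450,220) and a purple (420,241) lookalike. The slicer spindle is at (211,215), with a scale between the two. In the side view the collar's top is at about (304,285) and the slicer at (303,135).

```bash
python3 - <<'E'
from h import *
t,s=load('top0'),load('side0')
a=cv2.imread('pics/top0.png');b=cv2.imread('pics/side0.png')
r=lambda im,x,y,w,h,k:cv2.resize(im[y:y+h,x:x+w],(w*k,h*k),interpolation=cv2.INTER_CUBIC)
o=np.zeros((560,800,3),np.uint8)
for (x,y),c in zip([(0,0),(400,0),(0,280),(400,280)],[r(a,400,190,66,46,6),r(a,178,192,66,46,6),r(b,270,268,66,46,6),r(b,270,112,66,46,6)]): o[y:y+c.shape[0],x:x+c.shape[1]]=c
cv2.imwrite('pics/crop1.png',o)
print(tri((t,422,211),(s,304,285)),tri((t,211,214),(s,303,131)))
# scale plate corners
for n,p,q in[('scale front R',(383,237),(272,223)),('scaleFL',(264,238),(278,148)),('tray edge',(308,112),(366,30))]: print(n,tri((t,*p),(s,*q)))
E
```

```text
(array([ 0.54280491, -0.34239544,  0.05045786]), [np.float64(0.002266403446203495), np.float64(0.0022664034462034676)]) (array([0.52345883, 0.36480523, 0.06473021]), [np.float64(0.00036100013955960074), np.float64(0.0003610001395595912)])
scale front R (array([ 0.45652009, -0.20272561,  0.12379704]), [np.float64(0.005455801357111882), np.float64(0.005455801357111853)])
scaleFL (array([0.44569405, 0.17956291, 0.10726773]), [np.float64(0.0011493108233875807), np.float64(0.001149310823387617)])
tray edge (array([0.72168131, 0.02397142, 0.53711326]), [np.float64(0.02606648825733646), np.float64(0.026066488257336828)])
```

View pics/crop1.png

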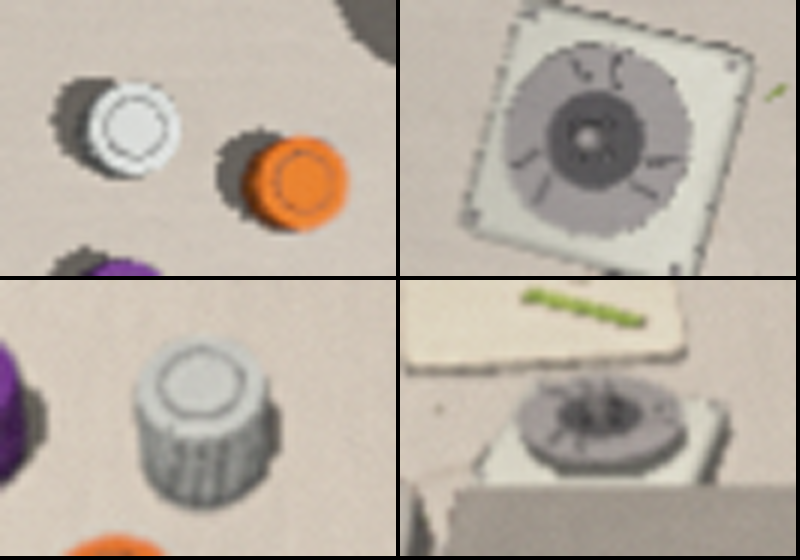

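Both triangulations agree with the stated heights: the collar top comes out at about 50 mm and the spindle end at about 65 mm. I'll move above the collar with the jaw line diagonal, so the fingers avoid both lookalikes.

Call:
send_rows(
  rows=[
    [33,16,0,0,0,0.03],
    [33,16,0,0,0,0.03],
    [33,16,0,0,0,0.03],
    [33,16,0,0,0,0.03],
    [33,16,0,0,0,0.03],
    [33,16,0,0,0,0.03],
    [33,16,0,0,0,0.03],
    [33,16,0,0,0,0.03],
  ],
  grip=80,
)

```text
time: 0.77
tool_pos: [0.4103, -0.4013, 0.2299]
ee_rot: [-3.141, 0.0, 0.508]
wrist_force: [0.7, -0.7, -0.0]
width: 0.0799
finger_force: 0.0
```

Call:
send_rows(
  rows=[
    [33,15,0,0,0,0.03],
    [33,15,0,0,0,0.03],
    [33,15,0,0,0,0.03],
    [33,15,0,0,0,0.04],
    [0,0,-10,0,0,0],
    [0,0,0,0,0,0],
    [0,0,0,0,0,0],
  ],
)

```text
time: 1.35
tool_pos: [0.5401, -0.3423, 0.2187]
ee_rot: [-3.138, 0.002, 0.637]
wrist_force: [0.2, -0.1, -0.3]
width: 0.0801
finger_force: 0.0
```

```bash
python3 - <<'E'
from h import *
o=sensors.get_obs();print(o['time'],o['tool_pos'],o['ee_rot'],o['width'])
im,m=snap('wrist','w1');print(proj(m,[.543,-.342,.05]),-np.array(m['R']).T@m['t'],m['vertical_fov'])
E
```

```text
1.35 [ 0.54010528 -0.3423286   0.21871892] [-3.13839155e+00  1.77225297e-03  6.36647319e-01] 0.08010664578623439
[324.44411854 185.19949152] [ 0.59708451 -0.30194931  0.37298555] 65.53484577022463
```

View pics/w1.png

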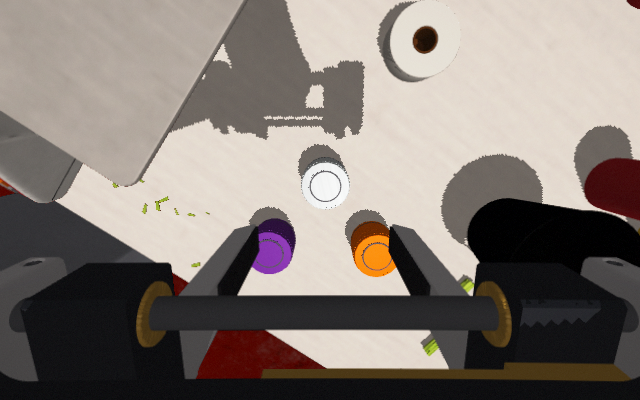

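The wrist view puts the collar's top at (325,186), against a predicted (324,185), so the position is confirmed. Descending now.

Call:
send_rows(
  rows=[
    [3,-0.5,-36,0,0,0],
    [0,0,-36,0,0,0],
    [0,0,-36,0,0,0],
    [0,0,-30,0,0,0],
    [0,0,-20,0,0,0],
    [0,0,-14,0,0,0],
    [0,0,0,0,0,0],
    [0,0,0,0,0,0],
  ],
)

```text
time: 2.07
tool_pos: [0.5426, -0.3439, 0.0484]
ee_rot: [-3.141, 0.001, 0.635]
wrist_force: [0.8, 0.4, 0.4]
width: 0.0799
finger_force: 0.0
```

Call:
send_rows(
  rows=[
    [0,0,0,0,0,0],
    [0,0,0,0,0,0],
    [0,0,0,0,0,0],
    [0,0,0,0,0,0],
    [0,0,0,0,0,0],
    [0,0,0,0,0,0],
    [0,0,0,0,0,0],
    [0,0,0,0,0,0],
  ],
  grip=40,
)

```text
time: 2.73
tool_pos: [0.5441, -0.3429, 0.0496]
ee_rot: [3.141, -0.0, 0.637]
wrist_force: [-1.2, 2.1, 5.2]
width: 0.0514
finger_force: 30.0
```

```bash
python3 - <<'E'
from h import *
o=sensors.get_obs();print(o['tool_pos'],o['width'],o['finger_force'],o['wrist_force'])
im,m=snap('wrist','w2');print(proj(m,[.543,-.342,.05]),proj(m,o['tool_pos']))
E
```

```text
[ 0.54411701 -0.3429077   0.04962784] 0.05138272072109766 30.001197374949697 [-1.15990824  2.10601441  5.15426108]
[319.11804062 254.99620156] [321.7250896  254.08509151]
```

View pics/w2.png

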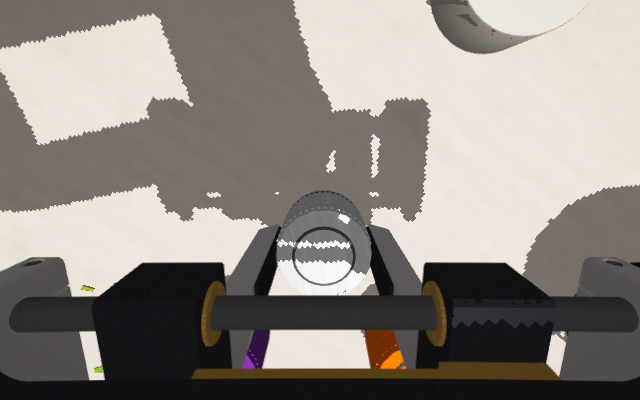

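The collar is gripped at 30 N with an opening of 51 mm. Its top is centred at (324,257), against the TCP at (322,254), so it sits about 1 mm off along tool −x. Before carrying it I'll check the clearances around the scale and the overhead tray.

```bash
python3 - <<'E'
from h import *
t,s=load('top0'),load('side0')
for n,p,q in[('tray',(297,137),(366,55)),('scaleNR',(383,237),(270,226)),('scaleFR',(383,135),(396,224)),('dispR top',(352,243),(268,150)),('dispL',(268,243),(274,148))]: print(n,tri((t,*p),(s,*q)))
for z in(.3,.4,.5,.6,.7): print(z,atz(t,297,137,z),atz(t,185,110,z))
E
```

```text
tray (array([0.70306826, 0.05424539, 0.46119409]), [np.float64(0.001155404937530461), np.float64(0.0011554049375305836)])
scaleNR (array([ 0.45375479, -0.20410713,  0.1150366 ]), [np.float64(0.0024930620129211384), np.float64(0.002493062012921127)])
scaleFR (array([ 0.78220317, -0.20462561,  0.11926162]), [np.float64(0.0016247566212569473), np.float64(0.0016247566212568175)])
dispR top (array([ 0.44257072, -0.09598812,  0.27521721]), [np.float64(0.0124389155831559), np.float64(0.012438915583155956)])
dispL (array([0.43193841, 0.16559556, 0.11595119]), [np.float64(0.0034482671306049263), np.float64(0.003448267130604761)])
0.3 [0.73628578 0.06480126 0.3       ] [0.81680827 0.3991556  0.3       ]
0.4 [0.7149465  0.05827631 0.4       ] [0.79002014 0.37000536 0.4       ]
0.5 [0.69360721 0.05175136 0.5       ] [0.76323201 0.34085513 0.5       ]
0.6 [0.67226792 0.04522641 0.6       ] [0.73644388 0.3117049  0.6       ]
0.7 [0.65092864 0.03870147 0.7       ] [0.70965575 0.28255467 0.7       ]
```

Call:
send_rows(
  rows=[
    [-1,0,10,0,0,0],
    [-10,0,30,0,0,0],
    [-10,0,35,0,0,0],
    [-10,0,35,0,0,0],
    [-10,0,35,0,0,0],
    [-15,0,35,0,0,0],
    [-15,0,10,0,0,0],
    [-20,0,0,0,0,0],
  ],
)

```text
time: 3.45
tool_pos: [0.4544, -0.3444, 0.2438]
ee_rot: [3.131, -0.002, 0.638]
wrist_force: [-1.0, -0.8, -2.9]
width: 0.0517
finger_force: 30.0
```

The tray is at x ≥ 0.69 and the scale plate at about 0.12 m, so both are clear. I'll carry the collar to a viewing spot just short of the slicer.

Call:
send_rows(
  rows=[
    [0,25,0,0,0,0],
    [0,40,0,0,0,0],
    [0,40,0,0,0,0],
    [0,40,0,0,0,0],
    [0,40,0,0,0,0],
    [0,40,0,0,0,0],
    [0,40,0,0,0,0],
    [0,40,0,0,0,0],
  ],
)

```text
time: 4.12
tool_pos: [0.4525, -0.0364, 0.2384]
ee_rot: [3.141, -0.0, 0.636]
wrist_force: [1.7, 0.5, -2.2]
width: 0.0517
finger_force: 30.0
```

Call:
send_rows(
  rows=[
    [0,40,0,0,0,0],
    [0,40,0,0,0,0],
    [0,40,0,0,0,0],
    [0,40,0,0,0,0],
    [0,40,0,0,0,0],
    [0,40,0,0,0,0],
    [0,40,0,0,0,0],
    [0,40,0,0,0,0],
  ],
)

```text
time: 4.78
tool_pos: [0.4526, 0.2839, 0.2384]
ee_rot: [3.141, -0.0, 0.637]
wrist_force: [0.9, -1.0, -2.0]
width: 0.0515
finger_force: 30.0
```

Call:
send_rows(
  rows=[
    [0,20,0,0,0,0],
    [0,10,0,0,0,0],
    [0,0,0,0,0,0],
    [0,0,0,0,0,0],
    [0,0,0,0,0,0],
  ],
)

```text
time: 5.2
tool_pos: [0.4533, 0.3105, 0.2385]
ee_rot: [3.141, 0.0, 0.635]
wrist_force: [-1.1, 0.1, -1.3]
width: 0.0511
finger_force: 30.0
```

```bash
python3 - <<'E'
from h import *
o=sensors.get_obs();print(o['tool_pos'],o['ee_rot'],o['joint_positions'],o['width'],o['wrist_force'])
im,m=snap('wrist','w3');print(proj(m,[.5235,.3648,.075]),proj(m,o['tool_pos']))
E
```

```text
[0.45329051 0.31046018 0.23850674] [3.14062802e+00 4.99567418e-04 6.35119183e-01] [ 4.97930432e-01  8.48748939e-02  1.35746101e+00 -1.03244558e-03
  1.69961963e+00  1.43347489e+00] 0.05109926635376754 [-1.1284578   0.13299687 -1.33965169]
[320.1815055   99.78359552] [321.70075354 254.07088154]
```

View pics/w3.png

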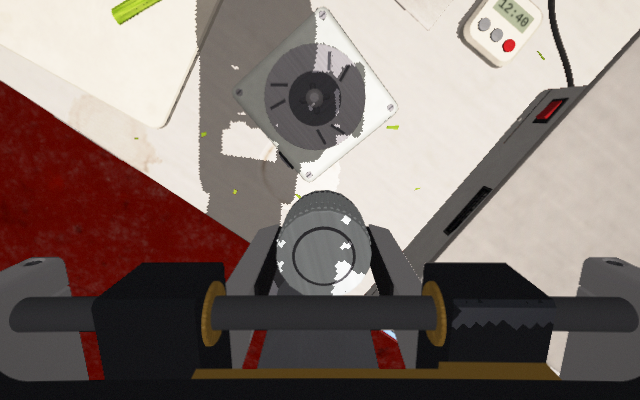

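The slicer and spindle end are near (315,97), the timer is up at (500,30), and the collar top is at (324,256). I'll enlarge to place the spindle precisely.

```bash
python3 - <<'E'
import cv2
a=cv2.imread('pics/w3.png')[50:146,260:370]
a=cv2.convertScaleAbs(a,alpha=1.6,beta=10)
cv2.imwrite('pics/crop3.png',cv2.resize(a,None,fx=6,fy=6,interpolation=cv2.INTER_CUBIC))
E
```

```text
(no output)
```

View pics/crop3.png

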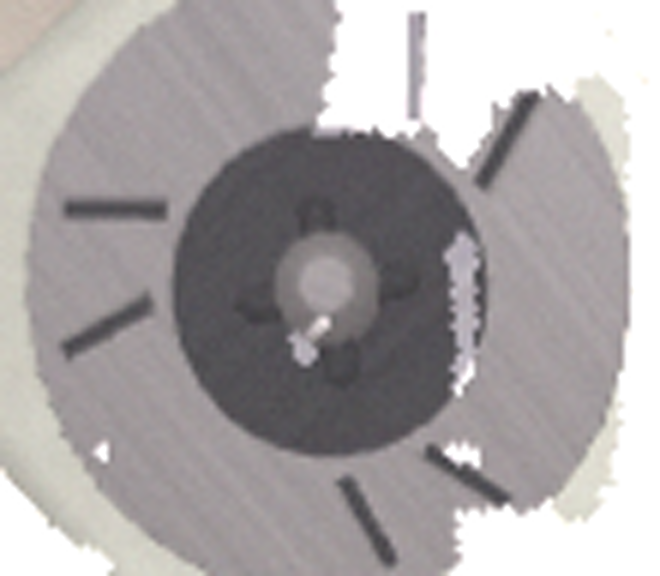

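```bash
python3 - <<'E'
from h import *
m=load('w3');t,s=load('top0'),load('side0')
print('tip',atz(m,314.3,96.8,.07),'hub',atz(m,315,98.3,.046),'collar',atz(m,324.3,256.5,.239))
print(tri((m,314.3,96.8),(t,209.8,215)),tri((m,314.3,96.8),(t,209.8,215),(s,303.3,129.5)))
E
```

```text
tip [0.5225275  0.37134796 0.07      ] hub [0.52269101 0.3713622  0.046     ] collar [0.45316618 0.30863865 0.239     ]
(array([0.52213033, 0.37299206, 0.04595566]), [np.float64(0.0013515902909045881), np.float64(0.0013515902909044717)]) (array([0.52236766, 0.37006158, 0.06748575]), [np.float64(0.0014632341728769965), np.float64(0.003389081737655479), np.float64(0.002612013005580012)])
```

Call:
send_rows(
  rows=[
    [20,20,0,0,0,0],
    [25,22,-25,0,0,0],
    [24.7,20.5,-30,0,0,0],
    [0,0,-30,0,0,0],
    [0,0,-20,0,0,0],
    [0,0,-5,0,0,0],
    [0,0,0,0,0,0],
    [0,0,0,0,0,0],
  ],
)

```text
time: 5.92
tool_pos: [0.5223, 0.3727, 0.1317]
ee_rot: [3.141, -0.002, 0.635]
wrist_force: [-0.5, 1.0, -1.1]
width: 0.0511
finger_force: 30.0
```

Call:
send_rows(
  rows=[
    [0,0,0,0,0,0],
    [0,0,-3,0,0,0],
    [0,0,-3,0,0,0],
    [0,0,0,0,0,0],
    [0,0,0,0,0,0],
    [0,0,0,0,0,0],
  ],
)

```text
time: 6.42
tool_pos: [0.5214, 0.3734, 0.1242]
ee_rot: [3.141, -0.0, 0.637]
wrist_force: [-0.3, 0.9, -1.3]
width: 0.0514
finger_force: 30.0
```

Call:
send_rows(
  rows=[
    [0,0,-3,0,0,0],
    [0,0,-2,0,0,0],
    [0,0,0,0,0,0],
    [0,0,0,0,0,0],
  ],
)

```text
time: 6.75
tool_pos: [0.5212, 0.3733, 0.1186]
ee_rot: [-3.142, 0.001, 0.637]
wrist_force: [-0.1, -0.9, -2.0]
width: 0.0516
finger_force: 30.0
```

Call:
send_rows(
  rows=[
    [0,0,-2,0,0,0],
    [0,0,-2,0,0,0],
    [0,0,0,0,0,0],
    [0,0,0,0,0,0],
  ],
)

```text
time: 7.08
tool_pos: [0.5213, 0.3733, 0.1147]
ee_rot: [3.142, 0.001, 0.637]
wrist_force: [-0.4, 0.1, -2.3]
width: 0.0515
finger_force: 30.0
```

No force with the underside about 5 mm below the spindle's end, so the bore is on the spindle. I'll lower it to the pin.

Call:
send_rows(
  rows=[
    [0,0,-2,0,0,0],
    [0,0,-2,0,0,0],
    [0,0,-2,0,0,0],
    [0,0,0,0,0,0],
    [0,0,0,0,0,0],
  ],
)

```text
time: 7.5
tool_pos: [0.5213, 0.3733, 0.1087]
ee_rot: [-3.142, 0.001, 0.637]
wrist_force: [-0.0, 0.1, -1.3]
width: 0.0511
finger_force: 30.0
```

Call:
send_rows(
  rows=[
    [0,0,-2,0,0,0],
    [0,0,-2,0,0,0],
    [0,0,-1,0,0,0],
    [0,0,0,0,0,0],
    [0,0,0,0,0,0],
  ],
)

```text
time: 7.92
tool_pos: [0.5214, 0.3733, 0.1039]
ee_rot: [3.142, 0.0, 0.637]
wrist_force: [0.6, -0.3, -1.6]
width: 0.0514
finger_force: 30.0
```

Call:
send_rows(
  rows=[
    [0,0,-1,0,0,0],
    [0,0,-1,0,0,0],
    [0,0,-1,0,0,0],
    [0,0,0,0,0,0],
    [0,0,0,0,0,0],
  ],
)

```text
time: 8.33
tool_pos: [0.5214, 0.3733, 0.1009]
ee_rot: [3.142, 0.0, 0.637]
wrist_force: [-0.3, 0.3, -1.8]
width: 0.0516
finger_force: 30.0
```

Call:
send_rows(
  rows=[
    [0,0,-1,0,0,0],
    [0,0,-1,0,0,0],
    [0,0,0,0,0,0],
    [0,0,0,0,0,0],
  ],
)

```text
time: 8.67
tool_pos: [0.5213, 0.3733, 0.0989]
ee_rot: [3.142, 0.0, 0.637]
wrist_force: [0.4, -0.9, -2.2]
width: 0.0511
finger_force: 30.0
```

```bash
python3 - <<'E'
from h import *
im,m=snap('side','s4');im2,_=snap('wrist','w4')
a=np.hstack([cv2.resize(im[105:155,265:345],(400,250),interpolation=2),cv2.resize(im2,(400,250))])
cv2.imwrite('pics/c4.png',a[:,:,::-1]);o=sensors.get_obs();print(o['tool_pos'],o['wrist_force'],o['wrist_torque'])
E
```

```text
[0.52142528 0.37337907 0.09903924] [-0.30702365 -0.39795749 -1.75534536] [-0.03111773 -0.02157395 -0.02747083]
```

View pics/c4.png

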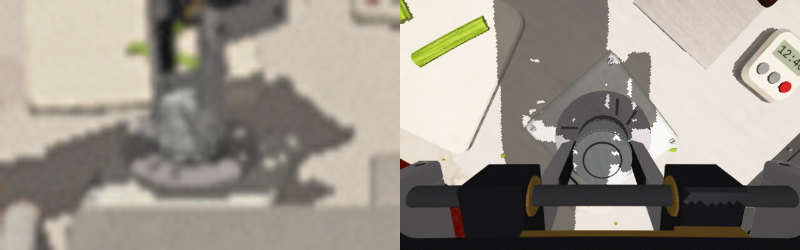

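The side crop shows the collar seated over the hub at the disc's centre, and the wrist view shows it upright. No pin contact at 49 mm, so it may already be keyed. I'll carry on gently and watch for the spring.

Call:
send_rows(
  rows=[
    [0,0,-1,0,0,0],
    [0,0,-1,0,0,0],
    [0,0,-1,0,0,0],
    [0,0,0,0,0,0],
    [0,0,0,0,0,0],
  ],
)

```text
time: 9.18
tool_pos: [0.5214, 0.3733, 0.0959]
ee_rot: [3.141, 0.0, 0.637]
wrist_force: [-0.2, 1.2, -2.2]
width: 0.0515
finger_force: 30.0
```

Call:
send_rows(
  rows=[
    [0,0,-1,0,0,0],
    [0,0,-1,0,0,0],
    [0,0,0,0,0,0],
    [0,0,0,0,0,0],
  ],
)

```text
time: 9.52
tool_pos: [0.5215, 0.3734, 0.0947]
ee_rot: [3.141, -0.001, 0.637]
wrist_force: [-1.3, -1.2, 1.0]
width: 0.0514
finger_force: 30.0
```

Contact at an underside height of about 46 mm, with a soft +3 N. That matches the disc, so it is keyed. Pressing further.

Call:
send_rows(
  rows=[
    [0,0,-1,0,0,0],
    [0,0,-1,0,0,0],
    [0,0,-1,0,0,0],
    [0,0,0,0,0,0],
    [0,0,0,0,0,0],
  ],
)

```text
time: 9.93
tool_pos: [0.5215, 0.3735, 0.0916]
ee_rot: [3.141, -0.001, 0.637]
wrist_force: [-2.0, -1.2, 4.5]
width: 0.0513
finger_force: 30.0
```

Call:
send_rows(
  rows=[
    [0,0,-1,0,0,0],
    [0,0,-1,0,0,0],
    [0,0,0,0,0,0],
    [0,0,0,0,0,0],
  ],
)

```text
time: 10.27
tool_pos: [0.5216, 0.3735, 0.0898]
ee_rot: [3.141, -0.001, 0.637]
wrist_force: [-2.2, -0.8, 6.3]
width: 0.0515
finger_force: 30.0
```

The rise of about 1 N/mm matches the spring. I'll continue until it bottoms out.

Call:
send_rows(
  rows=[
    [0,0,-1,0,0,0],
    [0,0,-1,0,0,0],
    [0,0,0,0,0,0],
    [0,0,0,0,0,0],
  ],
)

```text
time: 10.6
tool_pos: [0.5216, 0.3735, 0.0882]
ee_rot: [3.141, -0.001, 0.637]
wrist_force: [-2.2, -2.6, 7.9]
width: 0.0513
finger_force: 30.0
```

Call:
send_rows(
  rows=[
    [0,0,-1,0,0,0],
    [0,0,-1,0,0,0],
    [0,0,0,0,0,0],
    [0,0,0,0,0,0],
  ],
)

```text
time: 10.93
tool_pos: [0.5216, 0.3735, 0.0876]
ee_rot: [3.141, -0.001, 0.637]
wrist_force: [-4.4, -2.7, 11.3]
width: 0.0516
finger_force: 30.0
```

Call:
send_rows(
  rows=[
    [0,0,-1,0,0,0],
    [0,0,-1,0,0,0],
    [0,0,0,0,0,0],
    [0,0,0,0,0,0],
    [0,0,0,0,0,0],
    [0,0,0,0,0,0],
  ],
)

```text
time: 11.43
tool_pos: [0.5216, 0.3736, 0.0875]
ee_rot: [3.141, -0.002, 0.637]
wrist_force: [-7.1, -4.0, 16.7]
width: 0.0515
finger_force: 30.0
```

```bash
python3 - <<'E'
from h import *
im,m=snap('side','s5');im2,_=snap('wrist','w5')
a=np.hstack([cv2.resize(im[105:155,265:345],(400,250),interpolation=2),cv2.resize(im2[150:320,200:440],(400,283))[:250]])
cv2.imwrite('pics/c5.png',a[:,:,::-1]);o=sensors.get_obs();print(o['tool_pos'],o['wrist_force'])
E
```

```text
[0.52162766 0.37354146 0.08750686] [-6.89278223 -4.81971891 16.83155428]
```

View pics/c5.png

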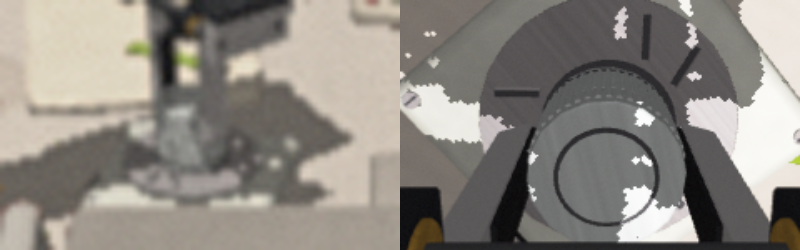

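The collar is seated hard at a TCP height of 87.5 mm, which puts its underside at about 38 mm. Further pushing only raises the force, now about 17 N, so it is home and still gripped. Handing in.

```bash
python3 -c "
from bench import ticket;print(ticket.close_job())"
```

```text
the job is handed in; nothing more can be done
None
```

The collar is on the spindle, keyed over the pin without needing a turn, pressed home and still held: its underside is at about 38 mm with roughly 17 N of push. The job is handed in, but no verdict was returned.

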